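# Put the coffee corner back in order

### The arm

A 6-joint arm with a two-finger parallel gripper is mounted at the origin on the work surface. World frame = base frame: x ahead of the robot, y to its left, z up, the work surface at z = 0. Lengths are in mm, angles in rad, forces in N, time in s.
With the tool pointing down it reaches from about 300 to 825 mm from the base axis. Payload 5.4 kg.
Tool frame: the origin (TCP) lies between the finger pads; the fingertips stand 22 mm ahead of it and the grasp point (between the pads) lies 3 mm ahead of it (robot.tip_extent is the distance from the TCP to the fingertips, in mm); z points along the fingers, y is the line along which they close (so a half turn about z gives the same grasp; the last joint's range is limited). The gripper opens to 92 mm and grips with 3 to 60 N. Pads are 20 mm wide; open, the fingers measure 128 mm over their backs; the gripper's body (75 mm by 189 mm) begins 69 mm behind the grasp point.
Start: joints at [1.061, 0.158, 1.597, -0, 1.386, -0.21], TCP at [169.824, 549.332, 236.601] pointing down, gripper open.
Joint ranges: [-2.91, 2.91], [-0.94, 2.29], [0.18, 2.7], [-1.29, 4.43], [0.17, 2.64], [-3, 3]. Speed limits (rad/s): [2.57, 2.57, 3.14, 3.14, 3.14, 3.14].

### API

Orientations are given as a unit quaternion [x, y, z, w].
In Python, from bench import robot gives the robot as it stands. The module is installed in compiled form; this text tells all that it offers. Calls block until the motion is done:
- robot.reach(position, orientation): joint-space move of the TCP to a pose.
- robot.servo_line(position, rotation=None, v=150): straight line of the TCP; rotation=None keeps the orientation; v is the mean speed in mm/s.
- robot.goto_joints(angles): joint-space move.
- robot.command_gripper(opening): finger opening in mm; the grip force is fixed at half the most; returns when the fingers have stopped.
- robot.dwell(seconds).
- robot.solve_ik(position, orientation): joint angles nearest the present ones, or None.
- robot.capture(name): name is "scene" or "top" or "wrist"; returns a dict with "color" (480x640x3 uint8, red, green, blue), "fx", "fy", "cx", "cy" (pixels), "position" and "attitude" of the camera in the world. Camera axes: x right, y down, z forward; pixel columns grow to the right and rows downward; lengths in mm; the calibration is good to about 2 mm. A picture is of the moment at which its call begins. There is no depth.
A pose or a line that the arm cannot do raises robot.PlanningError and nothing moves.
- robot.hand_in(): hands the job in; it is judged then, once.
Trained networks look in a picture, given as the dict that the camera call returned (one of the last four; its "shot" number tells which), for a name from the list of things; names that differ only in an ending like _2 or _b are one class to them, and where a whole thing is asked for, a point or a joint stands for the part that bears it (a point fixed in the world has none). Each returns a list of dicts, best first, with "confidence" (0 to 1); they miss things now and then, are a little off and sometimes report something else, mostly with a low value. They report only what shows in the picture. A call takes as long as a camera call. They do not tell look-alikes from the thing itself.
- robot.recognise(picture, thing): "xy" ([column, row] in pixels, amid what is visible of it).
- robot.mark_of(picture, thing): "xy" ([column, row] in pixels: a listed point, or the origin of a listed thing).
Readings, each from a call of its own:
- robot.read_time(): time.
- robot.read_q(): joint angles.
- robot.read_dq(): joint speeds.
- robot.read_effort(): joint torques, N m.
- robot.read_eef_pos(): TCP position.
- robot.read_ee_rot(): TCP orientation.
- robot.read_force(): force on the tool from outside, world axes, zero at the start.
- robot.read_moment(): the same for the moment, N m.
- robot.read_finger_gap(): finger opening in mm.
- robot.read_grasp_force(): force on a finger pad.
Only numpy, scipy, OpenCV 4.12 (cv2) and the standard library are available. Lean on these libraries where they do the work, as an engineer would, in place of code of your own. Each camera call takes 0.05 s, during which the arm holds its last target. There are 200 camera calls.

### The job

Tidy up the coffee corner of the desk after washing up: swing the lock lever on the blender's motor base fully open, to the front, then set the jug fully home over the two pegs of the base, and then swing the lever right over to the back again to lock it. Also turn every square tumbler lying on the desk upside down onto a peg of its own on the drying stand, with its rim down flat on the board. Keep the jug upright and leave the mug, the jar and the spoon where they are.

Things in the scene. Friction and masses are not known exactly. Their poses are not given: they have to be found in the camera images.
- tumbler0: White ceramic square tumbler, 60 x 60 mm outside, 100 mm long, inside 52 x 52 mm and 94 mm deep, 0.16 kg, lying on a flat side. +x points along its axis to the open mouth, at the start roughly to the robot's right (-y); mouth down, +x points down. Origin: on the outside of the side it first lies on, half way along; the axis is at y = 0, z = 30 mm, the bottom at x = -50 mm, the mouth at x = 50 mm.
- tumbler1: Another tumbler, the same as tumbler0. Two or three tumblers are present; an absent one reads None.
- tumbler2: Another tumbler, the same as tumbler0. Two or three tumblers are present; an absent one reads None.
- tumbler0_rim (a point): Centre of the mouth of tumbler0, in the plane of its rim; axes as tumbler0.
- tumbler1_rim (a point): Centre of the mouth of tumbler1, in the plane of its rim; axes as tumbler1.
- tumbler2_rim (a point): Centre of the mouth of tumbler2, in the plane of its rim; axes as tumbler2.
- stand: Wooden drying stand, fixed to the desk on the robot's left: a board 120 mm (x) by 330 mm (y), 14 mm thick, with three upright round pegs in a row along its y, 105 mm apart, peg0 nearest the robot; the row runs roughly away from the robot. Origin: centre of the board's underside; z up, +x roughly towards the middle of the desk.
- peg0 (a point): Foot of peg 0 of the stand, on the board's upper face, 14 mm above the desk. The peg is 22 mm in diameter and stands 72 mm above the board, with a rounded top. A tumbler put over it mouth down rests with its rim on the board.
- peg1 (a point): Foot of peg 1 of the stand, on the board's upper face, 14 mm above the desk. The peg is 22 mm in diameter and stands 72 mm above the board, with a rounded top. A tumbler put over it mouth down rests with its rim on the board.
- peg2 (a point): Foot of peg 2 of the stand, on the board's upper face, 14 mm above the desk. The peg is 22 mm in diameter and stands 72 mm above the board, with a rounded top. A tumbler put over it mouth down rests with its rim on the board.
- motor_base: Grey blender motor base, fixed to the desk on the robot's right: block 130 x 130 x 70 mm, origin at the centre of its underside, z up, -x its front, which roughly faces the robot. On top two steel pegs, 12 mm in diameter and 12 mm high, at x = -28 and 28 mm, y = 0. A step 30 mm high on its -y side, out to y = -145 mm, carries the lock lever at y = -105 mm.
- seat (a point): Centre of the motor base's top face, between the two pegs, 70 mm above the desk; axes as the motor base. The jug's origin comes here when it is fully home.
- lock (a joint): Lock lever on the step of the base, rad: 0 = leaning to the front (base -x, open), 0.5 = upright, 1.0 = swung right over to the back (base +x, locked). Starts near 1.0 (0.88 to 1); moves at about 1 N at the tip and stays where left. A 10 mm bar, 80 mm from hinge to tip; the hinge axis runs along base y through base (0, -105, 52) mm.
- lock_tip (a point): Centre of the black ball, 26 mm in diameter, on the tip of the lock lever.
- jug: Blender jug with clipped-on lid, one rigid piece of 0.45 to 0.7 kg, upright: clear round body 92 mm wide on a black foot 88 x 88 x 16 mm; black lid, top at 140 mm. Handle on its +x side, out to 85 mm. Origin: centre of the foot's underside. The foot has two square sockets from below, 16 mm wide and deep, at x = -28 and 28 mm, y = 0; they fit the base's pegs either way round.
- jug_grip (a point): Where to pinch the jug, across its y: point on its axis, 162 mm above the foot's underside, in the black grip bar on the lid, 50 mm long (jug x), 22 mm wide (jug y), from 140 to 176 mm up.
- mug: Bystander: round terracotta mug with a handle, 80 mm across, 95 mm high, upright; origin at the centre of its underside.
- jar: Bystander: amber jar with a steel cap, 66 mm in diameter, 110 mm high; origin at the centre of its underside.
- spoon: Bystander: spoon lying on the desk to the left of the drying stand, along its own x.
Mind the look-alikes: they are no part of the job. Leave any turquoise look-alike of the jug alone.

How it is judged:
By the outcome, as a careful person would: the job done as asked, in the order asked, and still so for the second after the job is handed in, with the robot touching nothing.
Of tumbler0, tumbler1, tumbler2 only 2 to 3 are there at a start; the rules pass over those that are not, and their reading is None.
At some moment in a run one of tumbler0, tumbler1, tumbler2 may be knocked a few centimetres aside while the robot is not near it.
It also fails if it takes over 208 s, if anything falls off the work surface, if the arm or the gripper's body presses on something with over 40 N, if the wrist force passes 120 N, or if a joint passes its speed limit or range.

## Working session

There is one attempt and no reset: what is moved stays moved. The work goes in short steps, each a Python script; the robot and the scene stay as the last script left them, time stands still between calls to the robot, and variables do not carry over. Pictures are saved under pics/ and viewed, at most 14 in all, crops included, and the job is handed in when it is done.

```bash
mkdir -p pics
cat > h.py <<'E'
import numpy as np, cv2
from scipy.spatial.transform import Rotation as R
from bench import robot
def save(p,n,crop=None,s=1):
    im=p["color"][:,:,::-1]
    if crop: im=im[crop[1]:crop[3],crop[0]:crop[2]]
    cv2.imwrite("pics/"+n,cv2.resize(im,None,fx=s,fy=s,interpolation=cv2.INTER_CUBIC))
def camR(p):
    a=np.array(p["attitude"]); return R.from_quat(a).as_matrix() if a.size==4 else a
def ray(p,xy):
    d=camR(p)@np.array([(xy[0]-p["cx"])/p["fx"],(xy[1]-p["cy"])/p["fy"],1]); return np.array(p["position"]),d
def onz(p,xy,z):
    o,d=ray(p,xy); return o+d*(z-o[2])/d[2]
def proj(p,X):
    c=camR(p).T@(np.array(X,float)-np.array(p["position"])); return np.array([p["cx"]+p["fx"]*c[0]/c[2],p["cy"]+p["fy"]*c[1]/c[2]])
E
python3 - <<'E'
from h import *
for n in("top","scene"):
    p=robot.capture(n); save(p,n+"0.png"); print(n,np.round(p["position"],0),np.round(camR(p)[:,2],2),p["fx"],np.array(p["attitude"]).shape)
    zs=dict(tumbler0=0,tumbler0_rim=30,peg0=14,peg1=14,peg2=14,stand=0,motor_base=0,seat=70,lock_tip=100,jug=0,jug_grip=162,mug=0,jar=0)
    for t,z in zs.items():
        for d in robot.mark_of(p,t)[:4]: print(t,np.round(d["xy"]),round(d["confidence"],2),np.round(onz(p,d["xy"],z)[:2]))
print(robot.read_time())
E
```

```text
top [ 404.   -5. 1218.] [ 0.13 -0.   -0.99] 434.5035113793978 (4,)
tumbler0 [330. 182.] 0.82 [714. -45.]
tumbler0 [308. 279.] 0.81 [438.  23.]
tumbler0 [323. 227.] 0.55 [584. -21.]
tumbler0 [220. 288.] 0.47 [416. 268.]
tumbler0_rim [326. 277.] 0.93 [440. -25.]
tumbler0_rim [204. 252.] 0.69 [514. 306.]
tumbler0_rim [169. 287.] 0.6 [422. 401.]
peg0 [220. 290.] 0.75 [410. 264.]
peg0 [189. 224.] 0.73 [595. 355.]
peg0 [205. 254.] 0.61 [509. 308.]
peg1 [220. 290.] 0.75 [410. 264.]
peg1 [189. 224.] 0.73 [595. 355.]
peg1 [205. 254.] 0.61 [509. 308.]
peg2 [220. 290.] 0.75 [410. 264.]
peg2 [189. 224.] 0.73 [595. 355.]
peg2 [205. 254.] 0.61 [509. 308.]
stand [202. 253.] 0.83 [515. 322.]
motor_base [432. 236.] 0.8 [ 551. -328.]
seat [438. 233.] 0.92 [ 551. -325.]
lock_tip [489. 228.] 0.6 [ 559. -451.]
jug [385. 201.] 0.77 [ 655. -199.]
jug [431. 312.] 0.7 [ 340. -315.]
jug_grip [448. 319.] 0.96 [ 332. -315.]
jug_grip [397. 189.] 0.93 [ 652. -204.]
jug_grip [385. 199.] 0.53 [ 626. -173.]
mug [373. 291.] 0.97 [ 401. -157.]
jar [242. 180.] 0.83 [723. 210.]
jar [343. 233.] 0.56 [566. -78.]
scene [13
[... 309 characters left out ...]
15. 257.]
peg1 [449. 265.] 0.89 [595. 361.]
peg1 [426. 241.] 0.78 [510. 311.]
peg1 [402. 216.] 0.56 [415. 257.]
peg2 [449. 265.] 0.89 [595. 361.]
peg2 [426. 241.] 0.78 [510. 311.]
peg2 [402. 216.] 0.56 [415. 257.]
stand [425. 243.] 0.72 [506. 311.]
stand [152. 237.] 0.16 [ 461. -481.]
motor_base [202. 261.] 0.94 [ 550. -327.]
motor_base [314. 269.] 0.58 [586. -14.]
seat [200. 245.] 0.91 [ 546. -321.]
lock_tip [154. 237.] 0.49 [ 538. -434.]
jug [240. 296.] 0.83 [ 666. -214.]
jug [209. 202.] 0.72 [ 332. -327.]
jug [149. 239.] 0.31 [ 469. -486.]
jug_grip [197. 166.] 0.87 [ 340. -333.]
jug_grip [236. 263.] 0.83 [ 669. -205.]
mug [260. 217.] 0.83 [ 394. -168.]
jar [407. 315.] 0.64 [736. 223.]
1.4
```

View pics/top0.png

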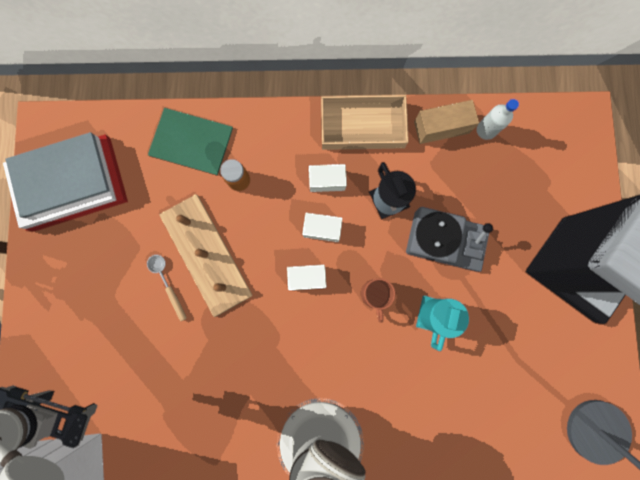

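View pics/scene0.png

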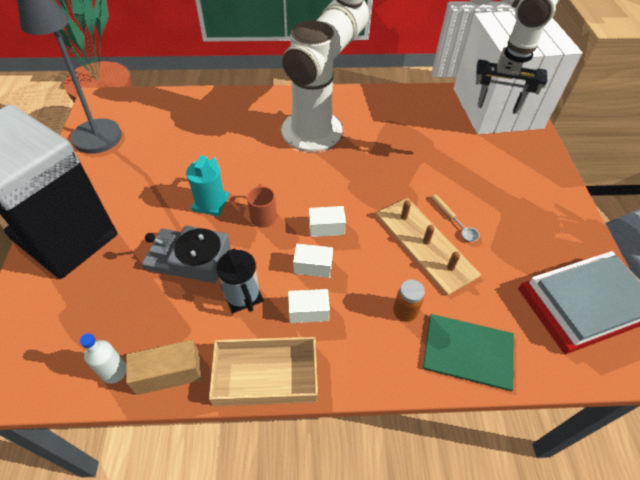

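The jug candidates in the top view are the black and clear one at (394,193) and the turquoise one at (443,318). The clear body with black foot and lid fits the description, so the turquoise one is the look-alike. There are three white tumblers, at (327,178), (322,228) and (307,278).

Next I'll look from the wrist camera over the base and the jug, and test the inverted-placing IK at the stand.

```bash
cat >> h.py <<'E'
def tri(pa,a,pb,b):
    A=np.zeros((3,3));B=np.zeros(3)
    for p,x in((pa,a),(pb,b)):
        o,d=ray(p,x);d=d/np.linalg.norm(d);M=np.eye(3)-np.outer(d,d);A+=M;B+=M@o
    return np.linalg.solve(A,B)
def quat(z,y):
    "tool z along z, closing line y"
    z=np.array(z,float);z/=np.linalg.norm(z);y=np.array(y,float);y-=z*(y@z);y/=np.linalg.norm(y)
    return R.from_matrix(np.stack([np.cross(y,z),y,z],1)).as_quat()
def down(a): return quat([0,0,-1],[np.cos(a),np.sin(a),0])
def ik(p,q):
    try: return robot.solve_ik(list(p),list(q))
    except Exception: return None
def reachdown(p,a):
    "nearest of the two half turns"
    s=[(np.abs(np.array(j)-robot.read_q()).max(),k) for k in(0,1) if (j:=ik(p,down(a+k*np.pi))) is not None]
    k=min(s)[1]; robot.reach(list(p),list(down(a+k*np.pi))); return down(a+k*np.pi)
E
python3 - <<'E'
from h import *
pegs=np.array([[410,261],[510,309],[595,357]])
for i,c in enumerate(pegs):
  for dip in(0,20,35):
    ok=[]
    for az in range(40,181,10):
      for s in(1,-1):
        for h in (75,170):
          d=np.array([np.cos(np.radians(az))*np.cos(np.radians(dip)),np.sin(np.radians(az))*np.cos(np.radians(dip)),-np.sin(np.radians(dip))])
          y=s*np.array([-d[1],d[0],0])
          j=ik([*(c-3*d[:2]),h+14],quat(d,y))
          if j is not None: ok.append((az,s,h,))
    print(i,dip,ok)
reachdown([551,-345,330],0)
print(robot.read_time(),robot.read_eef_pos(),robot.read_q())
p=robot.capture("wrist"); save(p,"w1.png",s=1.25); print(np.round(p["position"]),np.round(camR(p),2),p["fx"])
for t,z in dict(motor_base=0,seat=70,lock_tip=122,jug=0,jug_grip=162).items():
    for d in robot.mark_of(p,t)[:3]: print(t,np.round(d["xy"]),round(d["confidence"],2),np.round(onz(p,d["xy"],z)[:2],1))
E
```

```text
0 0 [(40, 1, 75), (40, -1, 75), (50, 1, 75), (50, 1, 170), (50, -1, 75), (50, -1, 170), (60, 1, 75), (60, 1, 170), (60, -1, 75), (60, -1, 170), (70, 1, 75), (70, 1, 170), (70, -1, 75), (70, -1, 170), (80, 1, 75), (80, 1, 170), (80, -1, 75), (80, -1, 170), (90, 1, 75), (90, 1, 170), (90, -1, 75), (90, -1, 170), (100, 1, 75), (100, 1, 170), (100, -1, 75), (100, -1, 170), (110, 1, 75), (110, 1, 170), (110, -1, 75), (110, -1, 170), (120, 1, 75), (120, 1, 170), (120, -1, 75), (120, -1, 170), (130, 1, 75), (130, 1, 170), (130, -1, 75), (130, -1, 170), (140, 1, 75), (140, 1, 170), (140, -1, 75), (140, -1, 170), (150, 1, 75), (150, 1, 170), (150, -1, 75), (150, -1, 170), (160, 1, 75), (160, 1, 170), (160, -1, 75), (160, -1, 170), (170, 1, 75), (170, 1, 170), (170, -1, 75), (170, -1, 170), (180, 1, 75), (180, 1, 170), (180, -1, 75), (180, -1, 170)]
0 20 [(50, 1, 75), (50, -1, 75), (60, 1, 75), (60, 1, 170), (60, -1, 75), (60, -1, 170), (70, 1, 75), (70, 1, 170), (70, -1, 75), (70, -1, 170), (80, 1, 75), (80, 1, 170), (80, -1, 75), (80, -1, 170), (90, 1, 75), (90, 1, 170), (90, -1, 75), (90, -
[... 6060 characters left out ...]
70), (160, 1, 75), (160, 1, 170), (160, -1, 75), (160, -1, 170), (170, 1, 75), (170, 1, 170), (170, -1, 75), (170, -1, 170)]
4.8083 [ 551.38092947 -344.27434234  329.99418252] [-7.43753752e-01  3.13030384e-01  1.23306533e+00  1.75742128e-04
  1.59557745e+00 -7.44885537e-01]
[ 550. -274.  479.] [[ 1.    0.    0.  ]
 [ 0.   -0.97 -0.24]
 [ 0.    0.24 -0.97]] 397.65878169317506
motor_base [312. 180.] 0.9 [ 544.  -323.5]
seat [309. 190.] 0.74 [ 542.1 -326.7]
lock_tip [321. 312.] 0.97 [ 554.6 -438.4]
jug [411.  79.] 0.78 [ 656.7 -210.6]
jug [131. 180.] 0.76 [ 327.3 -324.7]
jug_grip [ 41. 197.] 0.75 [ 329.4 -321.3]
jug_grip [464.  39.] 0.73 [ 657.6 -204.5]
jug_grip [320. 312.] 0.43 [ 553.2 -420.3]
```

View pics/w1.png

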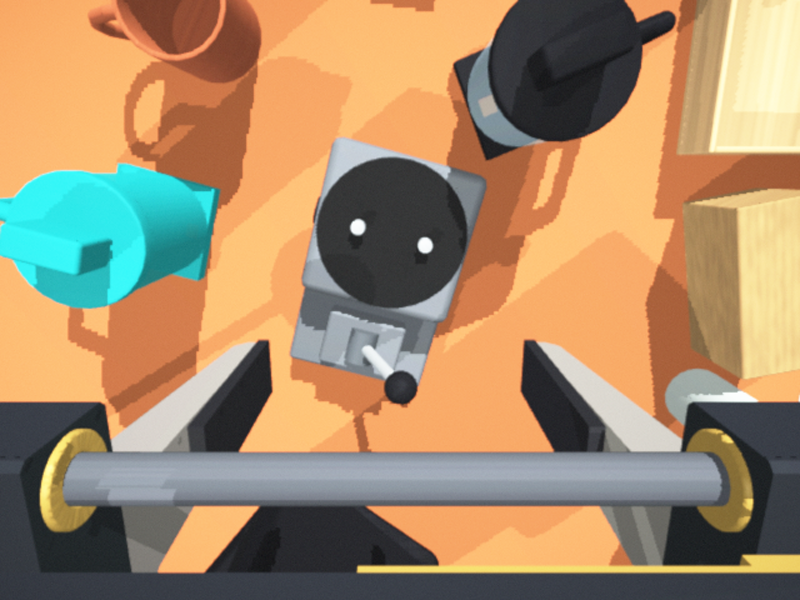

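The base's two steel pegs show at (358,228) and (425,245) in the 1.25x picture, and the lever's black ball is at (401,387), leaning to the back. The real jug, with black lid and clear body, is at the upper right with its handle to the right and back. I'll measure the peg blobs exactly.

```bash
cat >> h.py <<'E'
def basepegs(p,c0=(548,-328)):
    u=proj(p,[*c0,82]); im=p["color"].astype(int)
    m=((im.min(2)>200)).astype(np.uint8); n,_,st,ce=cv2.connectedComponentsWithStats(m)
    c=[ce[i] for i in range(1,n) if 15<st[i,4]<900 and np.linalg.norm(ce[i]-u)<60]
    w=sorted([onz(p,x,82) for x in c],key=lambda v:v[0]); return w
E
python3 - <<'E'
from h import *
p=robot.capture("wrist"); w=basepegs(p); print(np.round(w,1))
a=np.arctan2(*(w[1]-w[0])[[1,0]]); c=(w[0]+w[1])/2; print("yaw",a,"len",np.linalg.norm(w[1]-w[0]),c)
B=R.from_euler('z',a).as_matrix(); 
d=robot.mark_of(p,"lock_tip")[0]["xy"]
for q in(0.85,.95,1): 
    X=c*[1,1,0]+B@[80*np.sin(q-.5),-105,52+80*np.cos(q-.5)]; print(q,np.round(X),proj(p,X),d)
# second view over the jug from between
robot.reach([600,-280,380],robot.read_ee_rot().tolist())
p=robot.capture("wrist"); w=basepegs(p); print(np.round(w,1)); save(p,"w2.png",s=1.25)
for t in("jug_grip","jug","lock_tip","seat"): 
  for e in robot.mark_of(p,t)[:2]: print(t,np.round(e["xy"]),e["confidence"],onz(p,e["xy"],dict(jug_grip=162,jug=0,lock_tip=122,seat=70)[t]))
print(robot.read_time())
E
```

```text
[[ 519.3 -316.5   82. ]
 [ 573.1 -331.3   82. ]]
yaw -0.26745791840040517 len 55.748397789923175 [ 546.21188555 -323.90838291   82.        ]
0.85 [ 545. -432.  127.] [311.57511445 307.604668  ] [321.7, 311.1]
0.95 [ 552. -434.  124.] [318.99428035 308.13741509] [321.7, 311.1]
1 [ 555. -435.  122.] [322.52369395 308.25097084] [321.7, 311.1]
[[ 519.4 -316.2   82. ]
 [ 573.3 -330.6   82. ]]
jug_grip [ 38. 256.] 0.78 [ 331.2219388  -321.35453577  162.        ]
jug_grip [380. 133.] 0.75 [ 655.69683991 -206.26023342  162.        ]
jug [358. 136.] 0.57 [ 652.36882769 -207.90270219    0.        ]
jug [120. 223.] 0.56 [ 332.46603226 -323.16689884    0.        ]
lock_tip [277. 345.] 0.78 [ 555.00013029 -438.3928517   122.        ]
seat [269. 237.] 0.57 [ 542.49019094 -325.59672513   70.        ]
5.925
```

View pics/w2.png

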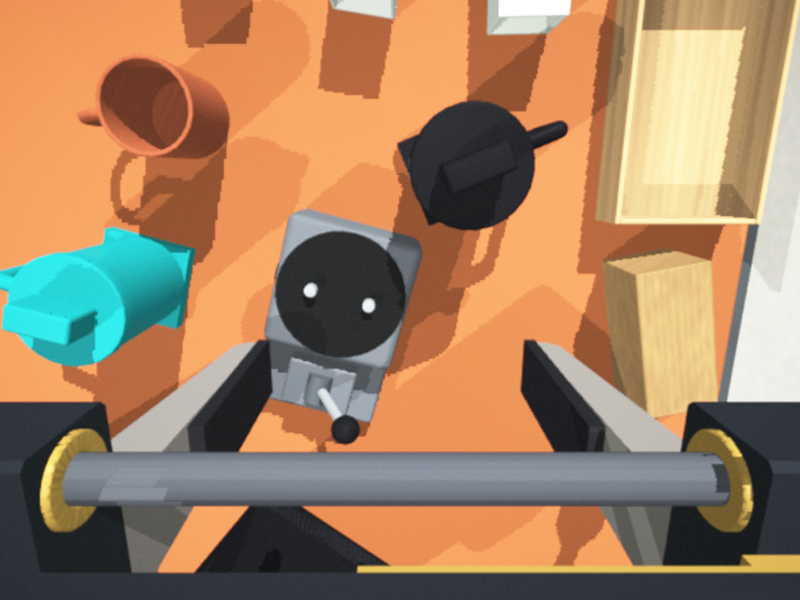

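```bash
cat >> h.py <<'E'
C=np.array([546.2,-323.7,0]);YB=-0.266;BM=R.from_euler('z',YB).as_matrix()
def b2w(v): return C+BM@np.array(v,float)
def pushlever(sgn,x0,x1,xe,stop=10):
    "closed fingers moving along sgn*base x from x0, quickly to x1, then stepwise up to xe until force"
    robot.command_gripper(0)
    reachdown(b2w([x0,-107,230]),YB)
    robot.servo_line(list(b2w([x0,-107,130])),v=150)
    f0=np.array(robot.read_force())
    robot.servo_line(list(b2w([x1,-107,130])),v=80)
    x=x1
    while (xe-x)*sgn>0:
        x+=2*sgn; robot.servo_line(list(b2w([x,-107,130])),v=30)
        f=BM.T@(np.array(robot.read_force())-f0)
        if -f[0]*sgn>stop: break
    print("stop x",x,"f",np.round(f,1))
    robot.servo_line(list(b2w([x-25*sgn,-107,130])),v=120)
    robot.servo_line(list(b2w([x-25*sgn,-107,260])),v=250)
E
python3 - <<'E'
from h import *
pushlever(-1,85,5,-25)
robot.command_gripper(60)
reachdown([652,-262,330],0)
p=robot.capture("wrist"); save(p,"w3.png",s=1.25)
for t in("jug_grip","lock_tip"):
  for e in robot.mark_of(p,t)[:2]: print(t,np.round(e["xy"]),e["confidence"],onz(p,e["xy"],dict(jug_grip=162,lock_tip=122)[t]))
print("expected tip open",b2w([-38,-105,122]),robot.read_time())
E
```

```text
stop x -13 f [12.9  0.  -6.8]
jug_grip [327. 153.] 0.81 [ 657.52371222 -204.65802278  162.        ]
expected tip open [ 481.93466175 -415.01794073  122.        ] 15.425
```

View pics/w3.png

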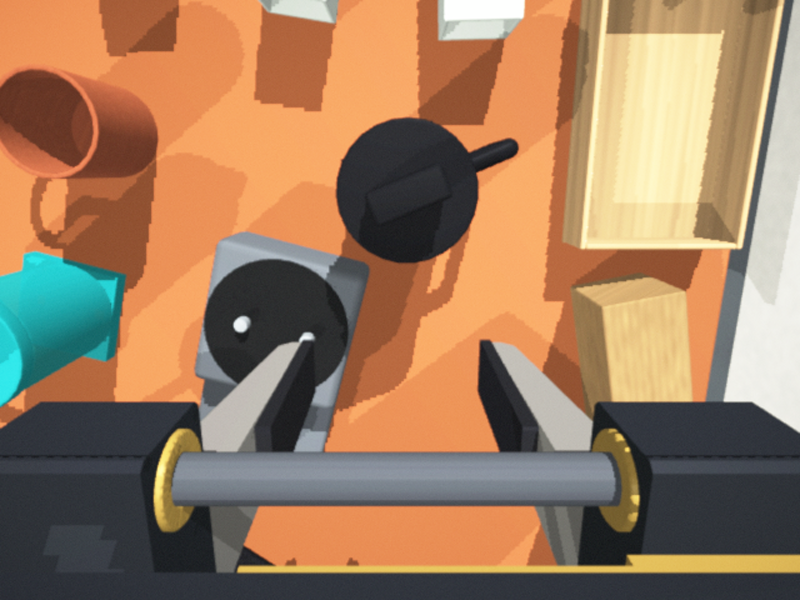

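The lever reached its front stop. The jug's grip bar has its top corners at (366,195), (443,166), (452,195) and (377,223), so its yaw is about 0.36. Next I'll grasp the jug, lift it and carry it over the base.

```bash
cat > s.py <<'E'
from h import *
p=robot.capture("wrist")
k=np.array([onz(p,np.array(c)/1.25,176)[:2] for c in((366,195),(443,166),(452,195),(377,223))])
g=k.mean(0); e=(k[1]-k[0])+(k[2]-k[3]); a=np.arctan2(e[1],e[0]); print("corner centre",g,a,np.linalg.norm(e)/2,np.linalg.norm(k[1]-k[2]))
m=robot.mark_of(p,"jug_grip")[0]["xy"]; g=(g+onz(p,m,162)[:2])/2; print(g)
# choose grasp half turn with a feasible place pose
best=[]
for s in(0,np.pi):
  j1=ik([*g,166],down(a+np.pi/2+s))
  for t in(0,np.pi):
    j2=ik([*C[:2],236],down(YB+np.pi/2+s+t))
    if j1 is not None and j2 is not None: best.append((np.abs(np.array(j2)-j1).max()+.3*np.abs(np.array(j1)-robot.read_q()).max(),s,t))
best.sort(); print(best); _,s,t=best[0]
robot.reach([*g,240],down(a+np.pi/2+s).tolist()); robot.servo_line([*g,166],v=120)
robot.command_gripper(10); print("gap",robot.read_finger_gap(),robot.read_grasp_force(),robot.read_eef_pos())
robot.servo_line([*g,290],v=120); print("F",robot.read_force())
q=down(YB+np.pi/2+s+t).tolist()
robot.reach([C[0],C[1],290],q)
robot.servo_line([C[0],C[1],166+88],v=100); print("F",robot.read_force(),robot.read_eef_pos(),robot.read_time())
p=robot.capture("top"); save(p,"t2.png",(340,130,540,280),4)
print(robot.mark_of(p,"lock_tip")[:2],proj(p,b2w([-38,-105,122])))
E
python3 s.py
```

```text
corner centre [ 657.34953475 -207.09338729] 0.3509052310585673 48.07058585862772 17.643576766603022
[ 656.85767132 -207.34141308]
[(np.float64(0.760474368310778), 3.141592653589793, 0), (np.float64(0.9273006238106182), 0, 0), (np.float64(3.156769825856114), 3.141592653589793, 3.141592653589793), (np.float64(4.068893277400411), 0, 3.141592653589793)]
gap 22.091957777626053 29.91021752357483 [ 656.83181463 -207.68654178  166.05549669]
F [ 1.1557314  -0.43348446 -6.93783449]
F [-1.25284140e-01  2.41572666e-03 -6.06996924e+00] [ 546.43139591 -323.15132943  253.5757536 ] 20.5
[{'xy': [437.2, 233.9], 'confidence': 0.29}, {'xy': [340.5, 230.8], 'confidence': 0.18}] [480.0497699  256.86808199]
```

View pics/t2.png

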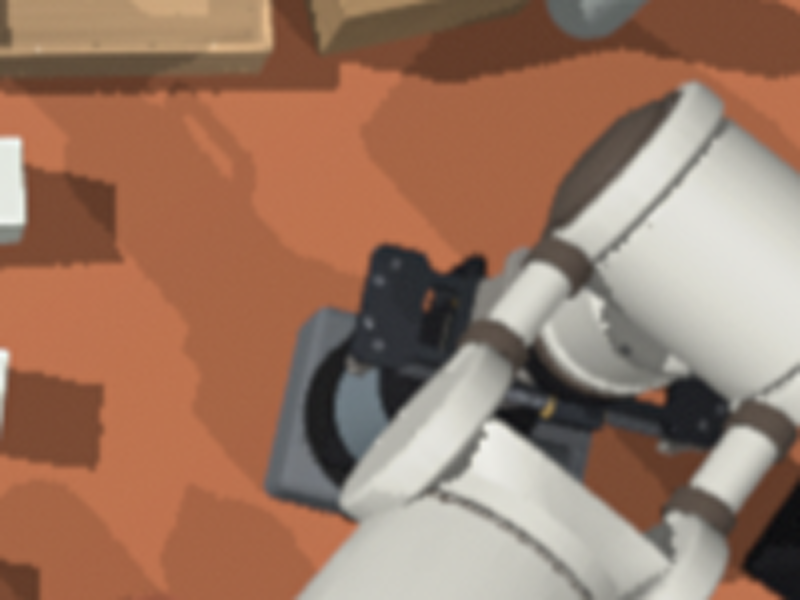

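The arm hides the lever from above, but it stopped against 13 N, so it is at its stop. Next I'll lower the jug while watching the force.

```bash
cat > ins.py <<'E'
from h import *
f0=robot.read_force()[2]
def go(dx,dy,z,v=40):
    robot.servo_line(list(b2w([dx,dy,z])),v=v); return robot.read_force()[2]-f0
z=254
def lower(dx,dy,z,lim=8):
    while z>234:
        z-=1.5; f=go(dx,dy,z)
        if f>lim: break
    return z,f
z,f=lower(0,0,z); zz=robot.read_eef_pos()[2]; print("stopped",z,f,zz,np.round(robot.read_moment(),2))
if zz>240.5:
    for dx,dy in [(2,0),(-2,0),(0,2),(0,-2),(2,2),(-2,2),(2,-2),(-2,-2),(3.5,0),(-3.5,0),(0,3.5),(0,-3.5)]:
        go(dx,dy,z+1.5); z2,f=lower(dx,dy,z+1.5); zz=robot.read_eef_pos()[2]; print(dx,dy,z2,round(f,1),zz)
        if zz<240.5: break
print(robot.read_eef_pos(),robot.read_force(),robot.read_time())
E
python3 ins.py
```

```text
stopped 234.5 9.381493939625226 236.04485640194548 [0.53 0.72 0.02]
[ 546.39128935 -323.91224629  236.0448564 ] [-2.22348908  1.7037554   2.58261822] 23.85
```

The jug is fully home, with the TCP at 236 (166 + 70). I'll release it and lock the lever.

Run:
```python
from h import *
robot.command_gripper(50)
p=np.array(robot.read_eef_pos()); robot.servo_line((p+[0,0,70]).tolist(),v=150)
pushlever(1,-85,-5,25)
robot.command_gripper(92)
reachdown([500,-120,400],0); robot.goto_joints
p=robot.capture("top"); save(p,"t3.png",(280,130,520,310),3.3)
for d in robot.mark_of(p,"lock_tip")[:3]: print(d, proj(p,b2w([38,-105,122])))
d=robot.mark_of(p,"jug_grip")[:3]; print(d,proj(p,b2w([0,0,232])))
print(robot.read_time())
```

```text
stop x 17 f [-12.7   0.6   2.9]
{'xy': [488.0, 227.0], 'confidence': 0.67} [486.04253947 228.03392186]
[{'xy': [450.7, 319.0], 'confidence': 0.69}, {'xy': [453.9, 227.9], 'confidence': 0.67}, {'xy': [203.2, 252.5], 'confidence': 0.47}] [456.21197178 225.87448627]
35.625
```

View pics/t3.png

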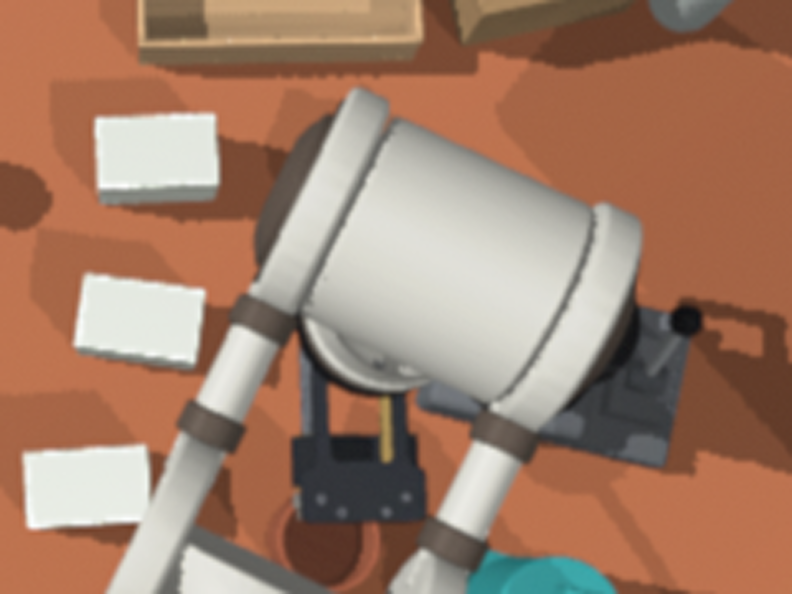

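The lever ball is at (486,228) px, as predicted for fully locked, and the jug sits on the base. Next, a wrist view of the tumblers from their mouth side.

```bash
cat > tv.py <<'E'
from h import *
robot.reach([560,-100,480],down(0).tolist())
p=robot.capture("wrist"); save(p,"w4.png",s=1.25)
for t in("tumbler0","tumbler0_rim"):
    for d in robot.mark_of(p,t): print(t,np.round(d["xy"]),round(d["confidence"],2),np.round(onz(p,d["xy"],0 if t=="tumbler0" else 30)[:2]))
q=robot.capture("top")
im=q["color"].astype(int); hsv=cv2.cvtColor(q["color"],cv2.COLOR_RGB2HSV)
m=((hsv[:,:,1]<25)&(hsv[:,:,2]>205)).astype(np.uint8); n,l,st,ce=cv2.connectedComponentsWithStats(m)
for i in range(1,n):
    if st[i,4]>300 and 250<ce[i][0]<370 and 150<ce[i][1]<310:
        r=cv2.minAreaRect(np.argwhere(l==i)[:,::-1].astype(np.float32)); b=np.array([onz(q,c,60)[:2] for c in cv2.boxPoints(r)])
        print("top rect",np.round(b.mean(0)),[round(np.linalg.norm(b[j]-b[j-1])) for j in(1,2)],[round(float(np.arctan2(*(b[j]-b[j-1])[::-1])),2) for j in(1,2)])
print(robot.read_time())
E
python3 tv.py
```

```text
tumbler0 [332. 124.] 0.85 [581. -10.]
tumbler0 [418. 137.] 0.76 [715. -29.]
tumbler0 [238.  98.] 0.65 [441.  27.]
tumbler0_rim [235. 128.] 0.61 [440. -17.]
top rect [709. -26.] [88, 101] [-0.36, -1.96]
top rect [541.   8.] [139, 55] [-0.04, -1.62]
top rect [455. -92.] [72, 175] [-0.39, -1.97]
38.4083
```

View pics/w4.png

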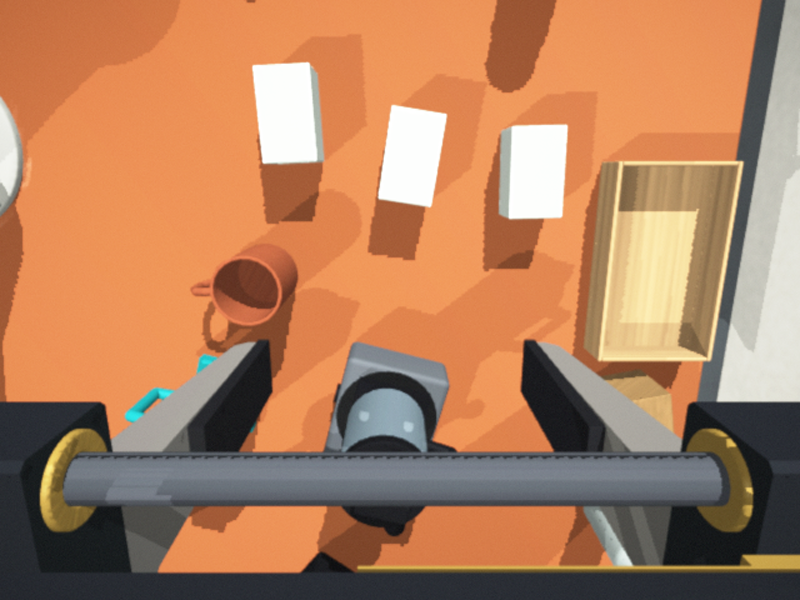

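All three tumblers lie with their tops visible, at (287,113), (412,156) and (533,171) in the 1.25x picture. Next I'll measure their top faces from a pose over them and also check the stand pegs. The wrist didn't show the mouths directly, so I'll take one oblique crop from low down on the mouth side.

```bash
cat >> h.py <<'E'
def see(p,zt=60):
    "tumbler top faces: centre xy, mouth yaw, sides"
    im=p["color"]; g=im.min(2); out=[]
    m=(g>236).astype(np.uint8); m=cv2.morphologyEx(m,cv2.MORPH_OPEN,np.ones((3,3)))
    n,l,st,ce=cv2.connectedComponentsWithStats(m)
    for i in range(1,n):
        if st[i,4]<800: continue
        w=np.array([onz(p,c,zt)[:2] for c in np.argwhere(l==i)[:,::-1]],np.float32)
        if not(300<w[:,0].mean()<800 and -150<w[:,1].mean()<200): continue
        (c,s,_)=r=cv2.minAreaRect(w); b=cv2.boxPoints(r)
        e=[b[1]-b[0],b[2]-b[1]]; e=max(e,key=np.linalg.norm); e=e if e[1]<0 else -e
        out.append((np.array(c),float(np.arctan2(e[1],e[0])),np.round(sorted(s))))
    return sorted(out,key=lambda o:o[0][0])
E
python3 - <<'E'
from h import *
robot.reach([560,0,440],down(0).tolist())
p=robot.capture("wrist")
for o in see(p): print(o)
T=R.from_rotvec([0.9,0,0])   # tilt the camera's view to see the mouths
for th in(0.5,-0.5):
  q=(R.from_rotvec([th,0,0])*R.from_quat(down(0))).as_quat(); print(th,ik([560,-200,330],q) is not None, R.from_quat(q).as_matrix()[:,2])
q=(R.from_rotvec([0.6,0,0])*R.from_quat(down(0))).as_quat()
try:
    robot.reach([560,-130,330],q.tolist()); p=robot.capture("wrist"); save(p,"w5.png"); print(np.round(p["position"]),camR(p)[:,2])
except Exception as e: print(e)
print(robot.read_time())
E
```

```text
(array([438.95605469,  30.94121933]), -1.5232534408569336, array([60., 99.]))
(array([575.69927979, -12.67065811]), -1.726399540901184, array([ 60., 101.]))
(array([714.875     , -28.41703033]), -1.554088830947876, array([ 60., 102.]))
0.5 True [ 0.          0.47942554 -0.87758256]
-0.5 True [ 0.         -0.47942554 -0.87758256]
[ 558. -157.  492.] [ 0.00189306  0.34430692 -0.93885524]
39.725
```

View pics/w5.png

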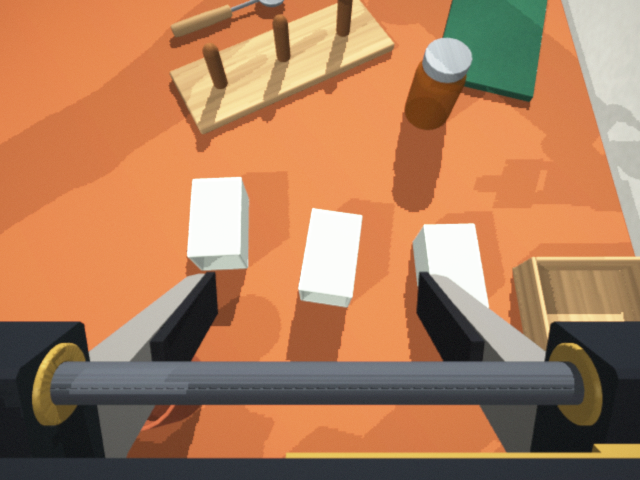

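The mouths at (218,262) and (325,298) are open towards -y, and the earlier view showed the third is open the same way. The pegs' feet are at (222,86), (283,58) and (344,32). Next, the first tumbler: the farthest one, onto peg2.

```bash
cat > tum.py <<'E'
import sys
from h import *
from itertools import product
def peg(i): return np.array([505.5,309.5])+(i-1)*105*np.array([0.884,0.468])
def run(i,pegi,az=100,dip=35,off=-10,hz=34):
    dip=np.radians(dip); az=np.radians(az)
    c,yaw,s=i
    m=np.array([np.cos(yaw),np.sin(yaw),0]); Z=np.array([0,0,1.]); ty=np.cross(Z,m)
    zg=-np.cos(dip)*Z+np.sin(dip)*m
    G=np.array([*c,hz])+off*m                       # grasp point
    dr=np.array([np.cos(az),np.sin(az),0]); x1=-Z; Z1=-dr; y1=np.cross(Z1,x1); zp=-np.cos(dip)*Z1+np.sin(dip)*x1
    P=np.array([*peg(pegi),14+50-off])+(hz-30)*Z1   # grasp point at rest on the board
    opts=[]
    q0=robot.read_q()
    for s in(1,-1):
        a=ik(G-3*zg,quat(zg,s*ty)); b=ik(P+[0,0,130]-3*zp,quat(zp,s*y1)); d=ik(P-3*zp,quat(zp,s*y1))
        if a is not None and b is not None and d is not None: opts.append((np.abs(np.array(b)-a).max()+.3*np.abs(np.array(a)-q0).max(),s))
    print(opts); s=min(opts)[1]; qg=quat(zg,s*ty).tolist(); qp=quat(zp,s*y1).tolist()
    g=G-3*zg; pp=P-3*zp
    robot.command_gripper(92)
    robot.reach((g-110*zg).tolist(),qg); robot.servo_line(g.tolist(),v=150)
    robot.command_gripper(40); print("gap",robot.read_finger_gap(),robot.read_grasp_force())
    robot.servo_line((g+[0,0,190]).tolist(),v=250)
    robot.reach((pp+[0,0,130]).tolist(),qp); f0=np.array(robot.read_force())
    robot.servo_line((pp+[0,0,8]).tolist(),v=150); print("df",np.round(np.array(robot.read_force())-f0,1))
    for h in np.arange(6,-8,-1.5):
        robot.servo_line((pp+[0,0,h]).tolist(),v=30); f=np.array(robot.read_force())-f0
        if f[2]>4: break
    print("contact h",h,robot.read_eef_pos()[2]-pp[2],np.round(f,1),"gap",robot.read_finger_gap())
    robot.command_gripper(70); robot.servo_line((np.array(robot.read_eef_pos())-90*zp).tolist(),v=150)
k,pegi=int(sys.argv[1]),int(sys.argv[2])
if len(sys.argv)<4:
    robot.reach([560,0,440],down(0).tolist())
    l=see(robot.capture("wrist")); print(l); run(l[k],pegi)
robot.reach([500,60,420],down(0).tolist())
for n in("top","scene"):
    p=robot.capture(n); save(p,f"{n}_k{k}.png",(150,120,400,320) if n=="top" else (270,180,520,380),3)
print(robot.read_time())
E
python3 tum.py 2 2
```

```text
[(array([439.10516357,  30.93579674]), -1.525251030921936, array([60., 99.])), (array([575.53875732, -12.72146988]), -1.7250415086746216, array([ 59., 101.])), (array([714.96386719, -28.40842819]), -1.5433005094528198, array([ 60., 103.]))]
[(np.float64(1.8250247110868967), 1), (np.float64(6.307457915340118), -1)]
gap 59.59771223305472 29.998911917209625
df [0.4 0.8 0.9]
contact h 3.0 4.989940345295139 [-1.9 -3.  10.2] gap 59.94561531253671
50.1917
```

View pics/scene_k2.png

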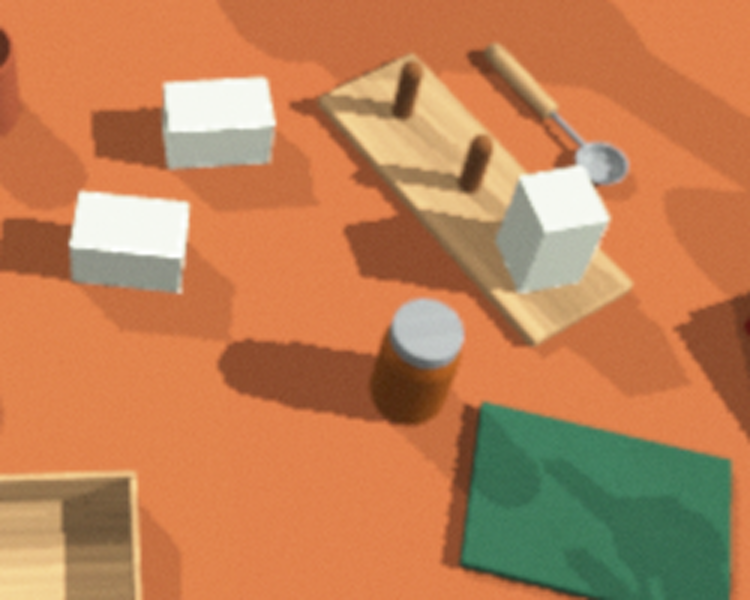

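The tumbler stands upright, mouth down, over the far peg at (552,230), and the jar hasn't moved. Next, the other two.

```bash
python3 tum.py 1 1 && python3 tum.py 0 0
```

```text
[(array([438.44671631,  76.11386108]), -1.5219535827636719, array([60., 99.])), (array([575.76342773, -12.75035095]), -1.7284257411956787, array([ 59., 101.]))]
[(np.float64(1.776368200573072), 1), (np.float64(5.887478532114498), -1)]
gap 60.07142637029146 29.99976933002472
df [0.  0.  0.2]
contact h 1.5 3.476987458198579 [-4.3 -4.3 12.4] gap 60.0890124729442
60.5833
[(array([438.40487671,  76.04956055]), -1.52459716796875, array([59., 99.]))]
[(np.float64(1.7660242946874174), 1), (np.float64(5.6719283138407235), -1)]
gap 60.03291480289098 29.99973177909851
df [-0.6 -0.4  0.3]
contact h 1.5 2.547171381084695 [-2.4 -3.7  8.6] gap 59.95099260807343
71.0417
```

Run:
```python
from h import *
robot.reach([300,120,420],down(0).tolist())
a=robot.capture("scene"); b=robot.capture("top"); save(a,"fs.png",(130,150,530,380),2); save(b,"ft.png",(140,130,540,360),2)
d=robot.mark_of(b,"lock_tip")[:1]; print(d,proj(b,b2w([38,-105,122])))
for e in robot.mark_of(a,"lock_tip")[:2]: print(e,proj(a,b2w([38,-105,122])))
```

```text
[{'xy': [488.6, 226.3], 'confidence': 0.68}] [486.04253947 228.03392186]
{'xy': [402.7, 215.5], 'confidence': 0.75} [150.69638263 237.34498226]
{'xy': [148.8, 238.3], 'confidence': 0.61} [150.69638263 237.34498226]
```

View pics/fs.png

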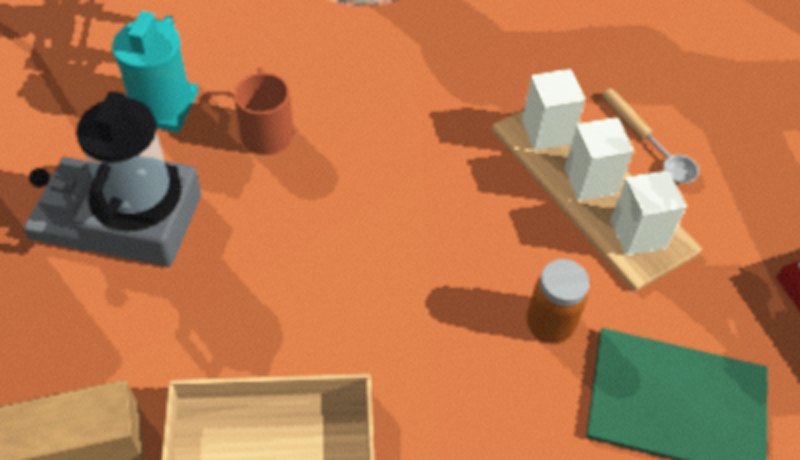

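View pics/ft.png

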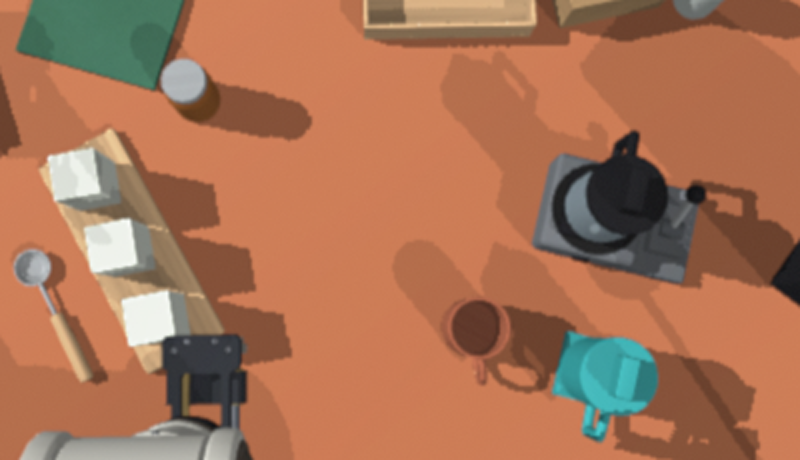

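The tumblers are all on their pegs and the lever is back. The jug's square foot isn't obvious on the base, so I'll take a closer look before handing in.

Run:
```python
from h import *
q=(R.from_rotvec([-0.75,0,0])*R.from_quat(down(0))).as_quat()
for pos in([546,-150,330],[546,-130,300],[546,-180,360],[540,-100,350]):
    j=ik(pos,q)
    if j is not None: break
robot.reach(pos,q.tolist()); p=robot.capture("wrist")
F=[(x,y,z) for z in(70,86) for x,y in((44,44),(-44,44),(-44,-44),(44,-44))]
uv=[proj(p,b2w(v)) for v in F]; c=proj(p,b2w([0,0,120])); print(pos,c,np.round(uv))
im=p["color"][:,:,::-1].copy()
for u in uv: cv2.circle(im,tuple(int(round(t)) for t in u),2,(0,255,0),1)
x,y=int(np.clip(c[0]-133,0,374)),int(np.clip(c[1]-100,0,280)); print(x,y)
cv2.imwrite("pics/jugclose.png",cv2.resize(im[y:y+200,x:x+266],None,fx=3,fy=3,interpolation=cv2.INTER_CUBIC))
```

```text
[546, -150, 330] [317.76821577 188.67476529] [[368. 134.]
 [287. 116.]
 [272. 173.]
 [342. 186.]
 [370. 144.]
 [287. 127.]
 [272. 183.]
 [343. 196.]]
184 88
```

View pics/jugclose.png

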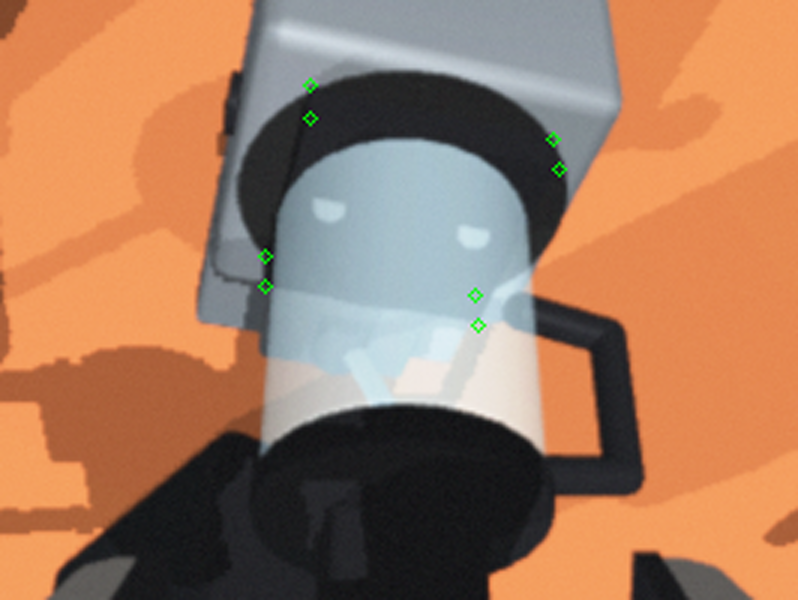

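The foot's left edge runs along the projected home-position corners, (310,85) to (265,285). The black foot on the round black plate is what made it hard to see. The peg tops show through the sockets. Everything is in place, so I'm handing in.

Run:
```python
from h import *
robot.reach([450,0,430],down(0).tolist()); robot.dwell(0.5); print(robot.read_time(),robot.hand_in())
```

```text
the job is handed in; nothing more can be done
74.8833 None
```

The job is handed in at 74.9 s: I opened the lever, set the jug home on its base, locked the lever at the back, and put all three tumblers rim down on their own pegs. The final pictures show all this with the mug, jar, spoon and turquoise look-alike left alone; the judge's verdict is not shown to me.

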